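Hang the spare shelf bracket on the pinned peg

ROBOT

A 6-joint arm with a two-finger parallel gripper is mounted at the origin on the work surface. World frame = base frame: x ahead of the robot, y to its left, z up, the work surface at z = 0. Lengths are in m, angles in rad, forces in N, time in s.
With the tool pointing down it reaches from about 0.3 to 0.875 m from the base axis. Payload 4.2 kg.
Tool frame: the origin (TCP) lies at the very end of the fingers, on their centre line; the grasp point (between the pads) lies 19 mm behind it; x points along the fingers, y is the direction in which the jaws open and shut, and the axes are right-handed (so a half turn about x gives the same grasp; the last joint's range is limited). The gripper opens to 85 mm and grips with 20 to 120 N. Pads are 22 mm wide; open, the fingers measure 114 mm over their backs; the gripper's body (76 mm by 85 mm) begins 54 mm behind the grasp point. The pads swing forward as they close: fully open they stand 13 mm farther back than shut.
Start: joints at [-1.289, 0.32, 1.565, -0, 1.257, -0.02], TCP at [0.171, -0.549, 0.21] pointing down, gripper open.
Joint ranges: [-3.11, 3.11], [-0.84, 2.01], [0.21, 2.61], [-1.34, 4.49], [0.05, 2.63], [-2.56, 2.56]. Speed limits (rad/s): [2.57, 2.57, 3.14, 3.14, 3.14, 3.14].

INTERFACE

Orientations are given as a 3x3 rotation matrix whose columns are the frame's x, y, z axes.
In Python, from cell import * gives the robot as it stands.
- The arm moves only by the tool apply_moves, never from a script. Its argument "series" is one flat list of numbers, 6 for each row, row after row: the shift along the world's x, y, z in m, then the turn, a rotation vector about the world's x, y, z in degrees. A call has 1 to 10 rows; each row is the pose to reach, as a shift and turn from the pose measured when the call began; what a row does not reach only later rows make up. A row lasts 1/12 s, in which the tool goes at most 41.7 mm and 7.16 degrees, less where a joint would pass 70% of its speed; a pose out of reach is approached as far as the arm can. A call with a gripper value outside its range is refused whole. "hand" is the opening in per cent of the stroke, from 0 (shut) to 100 (fully open), set as the call begins (left out, the last holds). The fingers move at their own pace and stop on an object; "grip_force" is the grip in N (left out, the last holds). Time passes only in rows, so rows that repeat a pose let the fingers close. It gives the time, the measured TCP pose, the force and the opening at its end, in the units of the state.
- state(): the state, without advancing time (a new reading comes with each control period).
- capture(name): name is "scene" or "top"; returns a dict with "color" (480x640x3 uint8, red, green, blue), "depth" (480x640 float32, m along the optical axis (not along the pixel's ray), 0 where there is no reading), "vertical_fov" (degrees; the focal length in pixels is half the picture's height over the tangent of half this angle, whatever the lens; pixels are square), "cx", "cy" (the principal point, pixels), "pose" (4x4, takes a point from camera to world coordinates). Camera axes: x right, y up, looking along -z (the intrinsics and any distortion apply to the point x, -y, -z); pixel columns grow to the right and rows downward; lengths in m; the calibration is good to about 2 mm. A picture is of the moment at which its call begins.
- finish_job(): hands the job in, once; it reports no verdict.
Trained networks look in the newest picture that a camera, given by its name, has taken for a name from the list of things; names that differ only in an ending like _2 or _b are one class to them, and where a whole thing is asked for, a point or a joint stands for the part that bears it (a point fixed in the world has none). Each returns a list of dicts, best first, with "p" (0 to 1); they miss things now and then, are a little off and sometimes report something else, mostly with a low value. They report only what shows in the picture. A call takes as long as a camera call.
- outline_of(camera, target): "region" (480x640 bool, what is visible of it) and "location" ([column, row] in pixels, amid what is visible of it).
The state is a dict: "time_s": time; "joint_positions": joint angles; "qvel": joint speeds; "joint_efforts": joint torques, N m; "ee_pos": TCP position; "orientation": TCP orientation; "ft_force": force on the tool from outside, world axes, zero at the start; "ft_torque": the same for the moment, N m; "opening": opening from 0.0 (shut) to 1.0 (fully open).
Only numpy, scipy, OpenCV 4.12 (cv2) and the standard library are available. Lean on these libraries where they do the work, as an engineer would, in place of code of your own. Each camera call takes 0.05 s, during which the arm holds its last target.

TASK

The peg of the small stand is closed by a pin with an orange head. Draw the pin up out of the peg and park it upright in the blue side notch with its head resting on the notch, then hang the green shelf bracket by its round eye on the peg, between the empty pin hole and the upright, and let go so that it hangs still. Leave the mug, chess king, plinth and magnet dispenser where they stand.

Things in the scene. Friction and masses are not known exactly. Their poses are not given: they have to be found in the camera images.
- stand: Fixed bamboo stand. Origin on the table, under the front face of its main upright (x 0 to 30, y -35 to 35 mm, 195 high); x points into the upright, y to the notch's side, z up. A level square steel peg, 22 wide, 20 high, runs from that face to x = -115, axis at y 0, z 180 mm. A post with the blue notch stands at y = 110, top at z 130. Base board 18 thick, x -70 to 80, y -70 to 160 mm.
- peg_bore (a point): Centre of the mouth of the vertical pin bore, on the top face of the peg, at (-95, 0, 190) mm in the stand's frame. Bore 11 mm wide, right through the 20 mm high peg. Axes as the stand's.
- peg_middle (a point): Point on the peg's axis where the bracket may hang (with its foot pointing away from the upright; the other way round the foot meets the upright), at (-45, 0, 180) mm in the stand's frame. Axes as the stand's.
- notch (a point): Blue notch: level fork 14 mm thick, two prongs along the stand's x with a 13 mm wide slot between, open above, below and to -x (slot x -12 to -50 mm). The point is mid-slot, level with the prongs' top: (-28, 110, 130) mm in the stand's frame. The pin's shank goes into the slot, its head rests on the prongs. Axes as the stand's.
- pin_center (a point): Retaining pin, loose, 83 mm long, 40 g: steel shank 8 mm thick, 45 mm long below, round orange head 22 mm across, 38 mm high above. The point is on its axis half-way up, 41.5 mm above its foot (3.5 mm below the head's underside); z runs up the pin. It starts standing in the peg's bore, its head resting on the peg.
- bracket_center (a point): Green L-shaped shelf bracket, loose, about 290 g, standing on its short foot: leg a plate 165 mm high, 56 wide (y), 12 thick (x); foot 5 thick, reaching 46 mm from the leg's mid-plane to the bracket's -x, with a small slanted rib. Point: leg's mid-plane, half-way up (82.5 mm over the underside); z up. It starts on either side of the stand, foot roughly towards the robot (-x).
- bracket_eye (a point): Centre of the bracket's round eye, 42 mm in diameter, through the leg along the bracket's x; 100 mm above its underside, with 44 mm of plain plate from the eye's rim up to the top edge. Hung on the peg, the eye's upper rim rests on the peg and its centre lies about 8 mm below the peg's axis. Axes as the bracket's.
- mug: Empty white ceramic mug, 80 mm across, 92 mm high, handle at its +y; origin under its centre. Bystander; may stand on either side of the stand.
- king_center (a point): Maple chess king, 40 mm across the foot, 100 mm high; point half-way up. Bystander.
- plinth_center (a point): Grey resin statue plinth, 90 x 90 x 80 mm; point half-way up. Bystander.
- dispenser_center (a point): Push dispenser for small magnets, grey, 70 x 60 x 100 mm, with a yellow push cap on top (112 mm in all); point 50 mm up. Bystander.

How it is judged:
By the outcome, as a careful person would: the job done as asked, in the order asked, and still so for the second after the job is handed in, with the robot touching nothing.
It also fails if it takes over 61 s, if anything falls off the work surface, if the arm or the gripper's body presses on something with over 40 N, if the wrist force passes 120 N, or if a joint passes its speed limit or range.

## Working session

There is one attempt and no reset: what is moved stays moved. The work goes in short steps, Python scripts to look and compute and a tool call to move; the robot and the scene stay as the last step left them, time stands still between calls to the robot, and variables do not carry over. Pictures are saved under pics/ and viewed, and the job is handed in when it is done.

Besides the shell and the picture viewer there is one more tool, called after "Emit:" as name(argument=value, ...) on one line, values as JSON. apply_moves: Moves the arm, as the interface text tells. Its arguments: {"type":"object","properties":{"series":{"type":"array"},"hand":{"type":"number"},"grip_force":{"type":"number"}},"required":["series"]}

```bash
ls; mkdir -p pics
cat > h.py <<'E'
from cell import *
import numpy as np, cv2
def snap(cam,fn=None):
    c=capture(cam)
    if fn: cv2.imwrite('pics/'+fn,c['color'][:,:,::-1])
    return c
def cloud(c):
    d=c['depth'];f=240/np.tan(np.radians(c['vertical_fov'])/2)
    v,u=np.mgrid[0:480,0:640]
    p=np.stack([(u-c['cx'])/f*d,-(v-c['cy'])/f*d,-d],-1)
    return p@c['pose'][:3,:3].T+c['pose'][:3,3]
E
python3 - <<'E'
from h import *
for n in ('scene','top'):
    c=snap(n,n+'0.png'); print(n,c.keys(),c['vertical_fov'],c['cx'],c['cy'],np.round(c['pose'],3).tolist())
    P=cloud(c); np.savez('/tmp/'+n+'0.npz',P=P,color=c['color'],depth=c['depth'])
s=state();print(s)
E
```

```text
pics
scene dict_keys(['color', 'depth', 'vertical_fov', 'cx', 'cy', 'pose']) 57.29945003531871 318.9648320301701 237.03381683775433 [[0.319, -0.589, 0.742, 1.225], [0.948, 0.184, -0.261, -0.238], [0.017, 0.787, 0.617, 0.668], [0.0, 0.0, 0.0, 1.0]]
top dict_keys(['color', 'depth', 'vertical_fov', 'cx', 'cy', 'pose']) 50.7621301889194 322.1445130671257 239.52489239786667 [[0.002, 0.995, -0.099, 0.472], [-1.0, 0.002, -0.003, -0.006], [-0.003, 0.099, 0.995, 1.301], [0.0, 0.0, 0.0, 1.0]]
{'time_s': 0.1, 'joint_positions': array([-1.28902317e+00,  3.20224039e-01,  1.56554915e+00,  5.53287527e-06,
        1.25743877e+00, -1.99940221e-02]), 'qvel': array([-1.21492308e-03, -2.00612650e-03, -3.50864732e-03, -1.25982481e-03,
       -5.42042316e-04,  3.02854707e-06]), 'joint_efforts': array([ 1.69709529e-04, -4.16409123e+01, -2.34706038e+01, -5.88481839e-05,
        4.90580831e-03, -5.68832149e-06]), 'ee_pos': array([ 0.17076942, -0.54856337,  0.2089717 ]), 'orientation': array([[-4.45205490e-04,  2.97206000e-01, -9.54813278e-01],
       [ 1.55690441e-03, -9.54812009e-01, -2.97206331e-01],
       [-9.99998689e-01, -1.61887089e-03, -3.76337834e-05]]), 'ft_force': array([-0.31638119, -0.5677898 ,  0.08874736]), 'ft_torque': array([-0.00550459,  0.0452919 ,  0.01554361]), 'opening': 1.0018573366673211}
```

View pics/scene0.png

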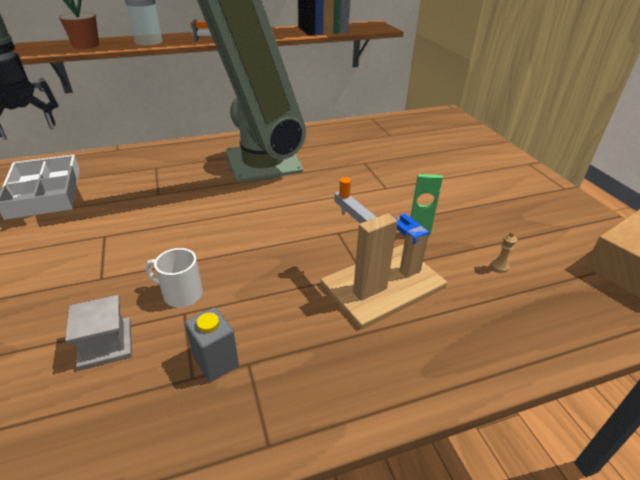

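View pics/top0.png

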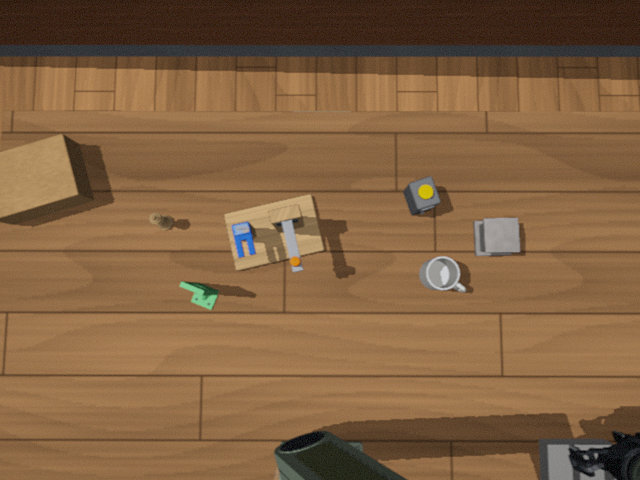

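The stand is at about (275,232) in the top view, with the pin head at (295,261), the blue fork at (243,238) and the green bracket at (200,293). The king, mug, dispenser and plinth are all clear of them.

```bash
cat > m.py <<'E'
from h import *
def hsvmask(col,lo,hi): return cv2.inRange(cv2.cvtColor(col,cv2.COLOR_RGB2HSV),lo,hi)>0
for n in ('scene','top'):
    z=np.load(f'/tmp/{n}0.npz');P,col,d=z['P'],z['color'],z['depth']
    ok=d>0
    tab=ok&(abs(P[...,2])<.01)&(abs(P[...,0]-.4)<.3)&(abs(P[...,1])<.3)
    print(n,'table z',np.median(P[tab][:,2]),P[tab][:,2].std())
    for nm,lo,hi in (('orange',(5,200,120),(14,255,255)),('blue',(105,180,80),(125,255,255)),('green',(60,120,60),(85,255,255))):
        m=hsvmask(col,lo,hi)&ok&(P[...,0]<.95)&(P[...,0]>0.25)&(abs(P[...,1])<.6)
        if nm=='orange': m&=P[...,2]>.15
        if nm=='blue': m&=P[...,2]>.08
        Q=P[m]; print(nm,len(Q),'med',np.round(np.median(Q,0),4),'lo',np.round(np.percentile(Q,2,0),4),'hi',np.round(np.percentile(Q,98,0),4))
        t=Q[Q[:,2]>np.percentile(Q[:,2],95)-.006]; print('  top',len(t),np.round(t.mean(0),4))
        r=cv2.minAreaRect((t[:,:2]*1000).astype(np.float32)); print('  rect',np.round(r[0],1),np.round(r[1],1),round(r[2],2))
    # base board, upright top, peg top
    reg=ok&(P[...,0]>.4)&(P[...,0]<.85)&(P[...,1]>-.1)&(P[...,1]<.3)
    for nm,a,b in (('base',.012,.024),('upright',.190,.2),('peg',.184,.1895)):
        Q=P[reg&(P[...,2]>a)&(P[...,2]<b)]
        r=cv2.minAreaRect((Q[:,:2]*1000).astype(np.float32)); print(nm,len(Q),np.round(Q.mean(0),4),np.round(r[0],1),np.round(r[1],1),round(r[2],2))
E
python3 m.py
```

```text
scene table z -0.001797762231998845 0.0015875499237229499
orange 146 med [0.5458 0.0511 0.2118] lo [0.5386 0.044  0.194 ] hi [0.5493 0.0629 0.2265]
  top 35 [0.5439 0.0512 0.2239]
  rect [541.2  53.1] [19.  15.2] 58.94
blue 307 med [0.594  0.1822 0.1279] lo [0.5577 0.16   0.1167] hi [0.634  0.2019 0.13  ]
  top 263 [0.5967 0.181  0.128 ]
  rect [594.  180.9] [77.  42.8] 9.71
green 790 med [0.4848 0.2888 0.1008] lo [0.4738 0.2631 0.0257] hi [0.494  0.3089 0.1637]
  top 97 [0.4833 0.2875 0.1614]
  rect [482.5 287.9] [49.6 13. ] 67.34
base 3610 [0.6479 0.1084 0.0164] [610.9 163.7] [164.9 331.5] 17.48
upright 443 [0.6351 0.0751 0.1933] [597.  68.] [129.7  70.9] 12.81
peg 434 [0.5965 0.0645 0.1876] [596.1  53.8] [150.8  67.8] 24.52
top table z 0.0008790754372303144 0.0026576006552388198
orange 2 med [0.5273 0.0484 0.2291] lo [0.5253 0.0464 0.2281] hi [0.5293 0.0505 0.23  ]
  top 2 [0.5273 0.0484 0.2291]
  rect [527.3  48.4] [6. 0.] 133.87
blue 214 med [0.5856 0.1816 0.1302] lo [0.5538 0.1581 0.1247] hi [0.6045 0.1985 0.1351]
  top 172 [0.5814 0.1785 0.1312]
  rect [579.8 177.8] [52.2 37.4] 12.76
green 96 med [0.4744 0.2739 0.086 ] lo [0.4541 0.2613 0.0126] hi [0.4885 0.305  0.1596]
  top 11 [0.4759 0.2763 0.1543]
  rect [479.2 280.6] [43.9  9.2] 55.74
base 3554 [0.6169 0.1204 0.0183] [588.6 163.5] [196.3 327.1] 14.14
upright 678 [0.6172 0.0748 0.1938] [585.7  66.9] [145.1  69.6] 13.78
peg 162 [0.5789 0.0646 0.1882] [586.2  74.8] [146.2  60.2] 2.73
```

```bash
cat > fit.py <<'E'
from h import *
from scipy.optimize import least_squares
def box(p,lo,hi):
    lo,hi=np.array(lo),np.array(hi);q=abs(p-(lo+hi)/2)-(hi-lo)/2
    return np.linalg.norm(np.maximum(q,0),axis=1)+np.minimum(q.max(1),0)
def cyl(p,c,r,z0,z1):
    q=np.stack([np.hypot(p[:,0]-c[0],p[:,1]-c[1])-r,abs(p[:,2]-(z0+z1)/2)-(z1-z0)/2],1)
    return np.linalg.norm(np.maximum(q,0),axis=1)+np.minimum(q.max(1),0)
STB=[((-70,-70,0),(80,160,18)),((0,-35,0),(30,35,195)),((-115,-11,170),(0,11,190))]
def stand_sdf(p,pin=True):
    ds=[box(p,*b) for b in STB]
    # blue fork: prongs
    ds+= [box(p,(-50,90,116),(-12,103.5,130)),box(p,(-50,116.5,116),(-12,130,130))]
    if pin: ds.append(cyl(p,(-95,0),11,190,228))
    return np.min(ds,0)
def brk_sdf(p): # origin underside on mid-plane
    a=box(p,(-6,-28,0),(6,28,165)); h=np.hypot(p[:,1],p[:,2]-100)
    a=np.maximum(a,21-h)
    return np.minimum(a,box(p,(-46,-28,0),(6,28,5)))
def fit(Q,sdf,x0,z=False):
    Q=Q*1000
    def loc(v):
        c,s=np.cos(v[2]),np.sin(v[2]);d=Q-[v[0],v[1],v[3] if z else 0]
        return np.stack([c*d[:,0]+s*d[:,1],-s*d[:,0]+c*d[:,1],d[:,2]],1)
    r=least_squares(lambda v:sdf(loc(v)),x0,loss='cauchy',f_scale=1.5,x_scale=[1,1,.01]+([1] if z else []),diff_step=1e-4)
    e=sdf(loc(r.x));return r.x,np.median(abs(e)),e,loc(r.x)
def Rz(a): return np.array([[np.cos(a),-np.sin(a)],[np.sin(a),np.cos(a)]])
E
cat > f1.py <<'E'
from fit import *
A=[];B=[]
for n in ('scene','top'):
    z=np.load(f'/tmp/{n}0.npz');P,col,d=z['P'],z['color'],z['depth']
    Q=P.reshape(-1,3)[d.ravel()>0]
    m=(Q[:,0]>.5)&(Q[:,0]<.75)&(Q[:,1]>-.05)&(Q[:,1]<.26)&(Q[:,2]>.010)&(Q[:,2]<.25)
    S=Q[m];A.append(S)
    m=(Q[:,0]>.42)&(Q[:,0]<.53)&(Q[:,1]>.22)&(Q[:,1]<.35)&(Q[:,2]>.010)&(Q[:,2]<.2)
    Bq=Q[m];B.append(Bq)
A.append(np.vstack(A));B.append(np.vstack(B))
for S,Bq in zip(A,B):
    for zz in (0,1):
        v,e,_,_=fit(S,stand_sdf,[622,72,np.radians(12)]+[0]*zz,zz);print('stand',len(S),np.round(v,3),np.degrees(v[2]),e)
        for y in (-25,):
            v2,e,_,_=fit(Bq,brk_sdf,[482,285,np.radians(y)]+[0]*zz,zz);print(' brk',len(Bq),np.round(v2,3),np.degrees(v2[2]),e)
E
python3 f1.py
```

```text
stand 8476 [6.29237e+02 7.66120e+01 2.31000e-01] 13.240925227436872 1.198568946366498
 brk 1096 [ 4.78944e+02  2.88368e+02 -3.72000e-01] -21.313869147272406 0.9556253312727838
stand 8476 [ 6.29275e+02  7.65800e+01  2.31000e-01 -1.60600e+00] 13.207501704237199 0.7721656481604935
 brk 1096 [ 4.78932e+02  2.88307e+02 -3.71000e-01 -1.63800e+00] -21.284480394286238 0.8726901478385383
stand 5374 [6.26833e+02 7.66890e+01 2.20000e-01] 12.599012634561516 1.6304437952019413
 brk 344 [ 4.76273e+02  2.89023e+02 -3.81000e-01] -21.82289975707093 0.49131893657025305
stand 5374 [6.26849e+02 7.66140e+01 2.20000e-01 4.98000e-01] 12.587874197061968 1.6080457408534485
 brk 344 [480.527 286.537  -0.635   1.99 ] -36.38980164194818 1.6160463607238853
stand 13850 [6.29089e+02 7.66280e+01 2.30000e-01] 13.170418801509628 1.4129156495798494
 brk 1440 [ 4.78692e+02  2.88352e+02 -3.73000e-01] -21.38522927659085 1.1156453026986872
stand 13850 [ 6.29107e+02  7.66040e+01  2.30000e-01 -9.52000e-01] 13.150682026979094 1.1643608070351377
 brk 1440 [ 4.78695e+02  2.88368e+02 -3.73000e-01 -2.10000e-01] -21.383857465916126 1.1157871086273614
```

Run:
```python
import cv2
a=cv2.imread('pics/top0.png')[170:330,160:360];cv2.imwrite('pics/t0z.png',cv2.resize(a,None,fx=3.9,fy=3.7,interpolation=cv2.INTER_CUBIC))
a=cv2.imread('pics/scene0.png')[150:340,300:530];cv2.imwrite('pics/s0z.png',cv2.resize(a,None,fx=3.1,fy=3.1,interpolation=cv2.INTER_CUBIC))
```

```text
(no output)
```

View pics/s0z.png

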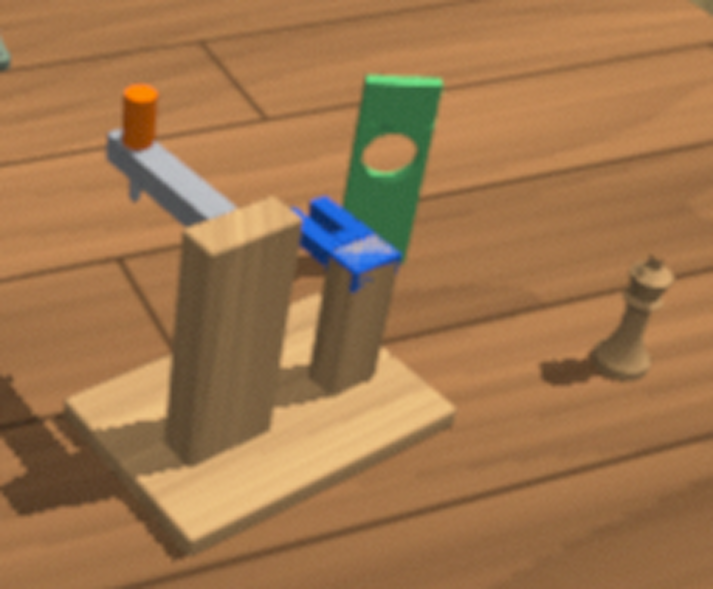

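View pics/t0z.png

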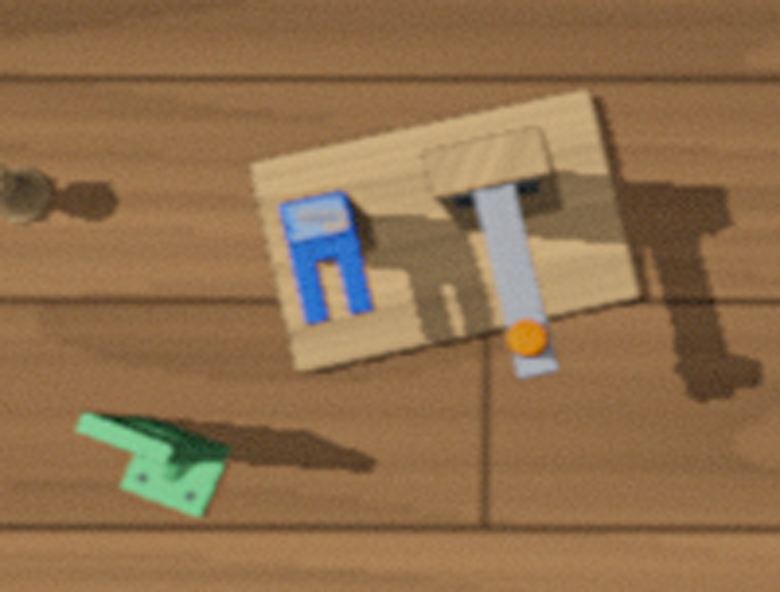

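```bash
cat > pinchk.py <<'E'
from fit import *
import sys
def ray(c,u,v,z):
    f=240/np.tan(np.radians(c['vertical_fov'])/2)
    d=c['pose'][:3,:3]@np.array([(u-c['cx'])/f,-(v-c['cy'])/f,-1]);o=c['pose'][:3,3]
    return o+d*(z-o[2])/d[2]
def proj(c,p):
    f=240/np.tan(np.radians(c['vertical_fov'])/2)
    q=c['pose'][:3,:3].T@(np.array(p)-c['pose'][:3,3]);return c['cx']-f*q[0]/q[2],c['cy']+f*q[1]/q[2]
if __name__=='__main__':
  for n in ('scene','top'):
    c=capture(n);
    for t in ('pin_center','notch','bracket_center','stand'):
        r=outline_of(n,t)
        if r: print(n,t,round(r[0]['p'],2),np.round(r[0]['location'],1),r[0]['region'].sum())
        if r and t=='pin_center':
            v,u=np.nonzero(r[0]['region']);print(u.min(),u.max(),v.min(),v.max(),u.mean(),v.mean(),'at z.22',ray(c,u.mean(),v.mean(),.222),ray(c,u.mean(),v.mean(),.209))
    S=Rz(np.radians(13.1));pc=np.array([628.5,76.6])+S@[-95,0]
    for z in (190,228): print('pred pin z',z,proj(c,[pc[0]/1000,pc[1]/1000,z/1000]))
E
python3 pinchk.py
```

```text
scene pin_center 0.82 [346.5 191.8] 230
339 349 178 215 343.94347826086954 190.3304347826087 at z.22 [0.56617207 0.04217454 0.222     ] [0.54696594 0.05032805 0.209     ]
scene notch 0.8 [377.9 272.8] 8741
scene bracket_center 0.74 [423.4 191.3] 1024
scene stand 0.79 [383.  271.6] 8700
pred pin z 190 (np.float64(343.67920652855855), np.float64(195.22625476583414))
pred pin z 228 (np.float64(344.67891116244687), np.float64(178.80613871797152))
top pin_center 0.66 [206.5 288.1] 634
180 219 281 308 201.61198738170347 292.88170347003154 at z.22 [0.46595936 0.25306345 0.222     ] [0.46588098 0.25618608 0.209     ]
top notch 0.68 [275.4 229.7] 5311
top bracket_center 0.69 [205.6 294.4] 595
top stand 0.58 [272.9 230.8] 5364
pred pin z 190 (np.float64(295.90817156582034), np.float64(260.96427689092303))
pred pin z 228 (np.float64(294.929707695672), np.float64(259.9407214429697))
```

The stand fits at about (628, 77) mm with yaw 13.1°. The bracket fits at about (479, 288) mm with yaw −21.4°. That puts the pin axis near (535.5, 55) mm, and both images agree to about 2 mm. Next I'll move above the pin with the jaws along the stand's y.

Emit:
apply_moves(series=[0.04,0.06,0.06,0,0,0,0.06,0.1,0.1,0,0,-2,0.18,0.3,0.1,0,0,-4.2,0.18,0.3,0.1,0,0,-4.2,0.18,0.3,0.1,0,0,-4.2,0.364,0.604,0.1,0,0,-4.2,0.364,0.604,0.1,0,0,-4.2,0.364,0.604,0.1,0,0,-4.2,0.364,0.604,0.1,0,0,-4.2,0.364,0.604,0.1,0,0,-4.2], hand=100, grip_force=40)

```text
time_s: 1.43
ee_pos: [0.3754, -0.2089, 0.2945]
orientation: [[0.001, 0.226, -0.974], [-0.001, -0.974, -0.226], [-1.0, 0.001, -0.001]]
ft_force: [1.1, -1.1, 0.7]
opening: 1.001
```

Emit:
apply_moves(series=[0.1596,0.264,0,0,0,0,0.1596,0.264,0,0,0,0,0.1596,0.264,0,0,0,0,0.1596,0.264,0,0,0,0,0.1596,0.264,0,0,0,0,0.1596,0.264,0,0,0,0,0.1596,0.264,0,0,0,0,0.1596,0.264,0,0,0,0,0.1596,0.264,0,0,0,0,0.1596,0.264,0,0,0,0])

```text
time_s: 2.27
ee_pos: [0.535, 0.0557, 0.294]
orientation: [[-0.0, 0.228, -0.974], [-0.001, -0.974, -0.228], [-1.0, 0.001, 0.001]]
ft_force: [-1.1, -0.2, -0.6]
opening: 0.997
```

Now straight down to TCP z ≈ 0.198.

Emit:
apply_moves(series=[0,0,-0.03,0,0,0,0,0,-0.06,0,0,0,0,0,-0.08,0,0,0,0,0,-0.096,0,0,0,0,0,-0.096,0,0,0,0,0,-0.096,0,0,0])

```text
time_s: 2.77
ee_pos: [0.5342, 0.0544, 0.1981]
orientation: [[-0.001, 0.227, -0.974], [-0.002, -0.974, -0.227], [-1.0, 0.001, 0.002]]
ft_force: [0.4, -0.1, 1.1]
opening: 0.999
```

Run:
```python
from h import *
s=state();print(s['ee_pos'],s['ft_force'])
c=snap('scene');a=c['color'][100:290,240:470,::-1];cv2.imwrite('pics/s1.png',cv2.resize(a,None,fx=3.1,fy=3.1,interpolation=cv2.INTER_CUBIC))
```

```text
[0.5342139  0.05435278 0.19811671] [ 0.37789401 -0.09359059  1.09474596]
```

View pics/s1.png

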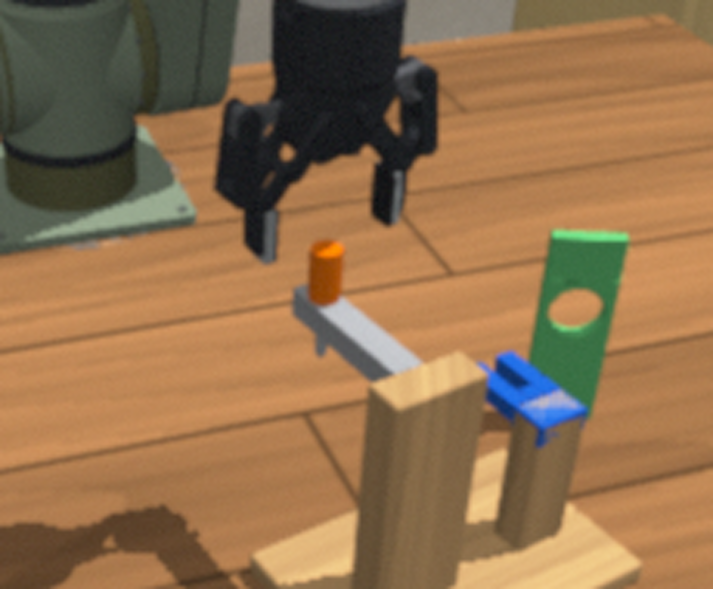

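Run:
```python
from h import *
c=snap('scene');P=cloud(c)
for n,(u,v) in {'L':(265,255),'R':(388,215),'pin':(325,250)}.items():
    u0=240+u/3.1;v0=100+v/3.1
    for dv in (-8,-4,-2,-1,0,1): print(n,dv,np.round(P[int(v0)+dv,int(u0)-1:int(u0)+2],3).tolist())
```

```text
L -8 [[0.554, 0.005, 0.257], [0.553, 0.007, 0.256], [0.557, 0.008, 0.258]]
L -4 [[0.553, 0.006, 0.248], [0.555, 0.007, 0.249], [0.557, 0.008, 0.25]]
L -2 [[0.554, 0.006, 0.244], [0.555, 0.007, 0.245], [0.557, 0.008, 0.245]]
L -1 [[0.553, 0.006, 0.242], [0.554, 0.008, 0.241], [0.557, 0.008, 0.243]]
L 0 [[0.552, 0.006, 0.239], [0.554, 0.008, 0.239], [0.559, 0.008, 0.242]]
L 1 [[0.553, 0.006, 0.237], [0.555, 0.007, 0.238], [0.559, 0.008, 0.24]]
R -8 [[0.531, 0.096, 0.258], [0.535, 0.096, 0.26], [0.533, 0.099, 0.259]]
R -4 [[0.532, 0.096, 0.25], [0.534, 0.097, 0.251], [0.536, 0.098, 0.251]]
R -2 [[0.53, 0.097, 0.244], [0.534, 0.097, 0.246], [0.535, 0.099, 0.246]]
R -1 [[0.532, 0.096, 0.243], [0.535, 0.097, 0.244], [0.533, 0.1, 0.243]]
R 0 [[0.532, 0.097, 0.241], [0.535, 0.097, 0.242], [0.536, 0.099, 0.243]]
R 1 [[0.533, 0.096, 0.239], [0.537, 0.097, 0.241], [0.536, 0.099, 0.24]]
pin -8 [[0.137, 0.218, -0.002], [0.139, 0.22, -0.001], [0.139, 0.223, -0.002]]
pin -4 [[0.163, 0.208, 0.0], [0.158, 0.213, -0.003], [0.16, 0.215, -0.002]]
pin -2 [[0.529, 0.054, 0.226], [0.53, 0.056, 0.226], [0.529, 0.059, 0.225]]
pin -1 [[0.534, 0.052, 0.227], [0.533, 0.055, 0.226], [0.536, 0.056, 0.228]]
pin 0 [[0.535, 0.052, 0.226], [0.536, 0.054, 0.226], [0.54, 0.054, 0.227]]
pin 1 [[0.542, 0.049, 0.228], [0.539, 0.053, 0.225], [0.541, 0.054, 0.226]]
```

Emit:
apply_moves(series=[0,0,0,0,0,0,0,0,0,0,0,0,0,0,0,0,0,0,0,0,0,0,0,0], hand=45)

```text
time_s: 3.2
ee_pos: [0.5358, 0.0549, 0.2003]
orientation: [[0.004, 0.227, -0.974], [-0.001, -0.974, -0.227], [-1.0, 0.002, -0.003]]
ft_force: [0.1, 0.1, -0.3]
opening: 0.465
```

Run:
```python
from h import *
s=state();print(s['ee_pos'],s['opening'])
c=snap('scene');P=cloud(c);a=c['color'][100:290,240:470,::-1];cv2.imwrite('pics/s2.png',cv2.resize(a,None,fx=3.1,fy=3.1,interpolation=cv2.INTER_CUBIC))
g=c['color'].max(2).astype(int)
Q=P; m=(abs(Q[...,0]-.535)<.04)&(abs(Q[...,1]-.055)<.07)&(Q[...,2]>.2)&(g<110)&(Q[...,2]<.3)
for u in range(320,380,3):
    r=np.nonzero(m[:,u])[0]
    if len(r): print(u,r.max(),np.round(P[r.max(),u],3),c['color'][r.max(),u])
```

```text
[0.53580532 0.05492014 0.20025832] 0.464927155691947
320 162 [0.541 0.002 0.276] [75 55 40]
323 165 [0.548 0.005 0.273] [82 60 40]
326 168 [0.559 0.007 0.272] [97 71 50]
329 179 [0.539 0.021 0.235] [86 62 44]
332 183 [0.55  0.024 0.232] [101  78  63]
335 185 [0.549 0.03  0.226] [104  97  91]
338 184 [0.553 0.035 0.23 ] [102 101 102]
341 160 [0.552 0.039 0.28 ] [75 58 45]
344 156 [0.556 0.043 0.289] [95 70 50]
347 150 [0.548 0.051 0.296] [74 56 42]
350 174 [0.523 0.072 0.229] [100  71  46]
353 178 [0.533 0.074 0.225] [69 50 35]
356 179 [0.543 0.076 0.228] [61 52 48]
359 175 [0.536 0.085 0.232] [103  95  91]
362 162 [0.542 0.086 0.263] [108  78  55]
365 157 [0.532 0.096 0.267] [50 38 30]
368 157 [0.536 0.101 0.269] [79 58 43]
371 154 [0.536 0.107 0.274] [80 62 46]
374 146 [0.533 0.113 0.288] [95 68 50]
```

View pics/s2.png

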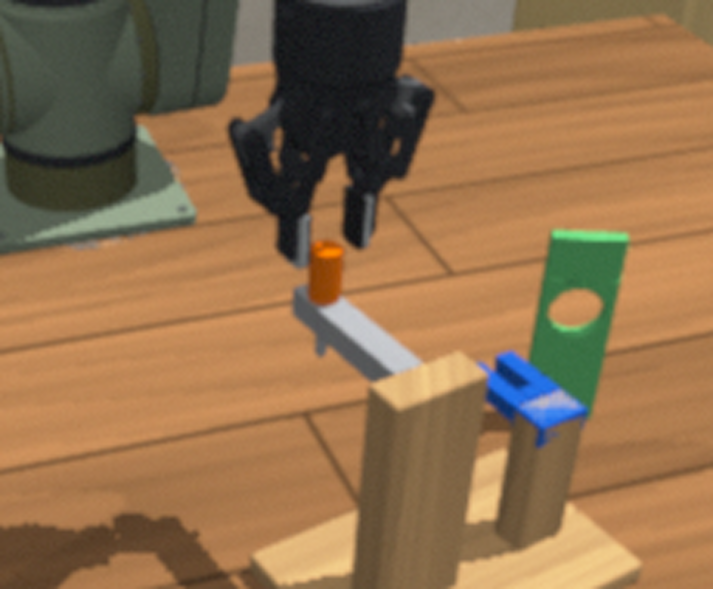

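The fingertips show near z ≈ 0.225 (zoom px (303,262) and (360,245)), about 20 mm above the reported TCP. I'll go down a little, staying safe under either reading, then close.

Emit:
apply_moves(series=[0,0,-0.007,0,0,0,0,0,-0.007,0,0,0,0,0,-0.007,0,0,0,0,0,-0.007,0,0,0,0,0,-0.007,0,0,0,0,0,-0.007,0,0,0,0,0,-0.007,0,0,0], hand=0, grip_force=40)

```text
time_s: 3.83
ee_pos: [0.5356, 0.0549, 0.193]
orientation: [[0.003, 0.227, -0.974], [-0.001, -0.974, -0.227], [-1.0, 0.002, -0.003]]
ft_force: [-0.5, -0.6, -0.3]
opening: 0.236
```

Run:
```python
from h import *
s=state();print(s['ee_pos'],s['opening'],s['ft_force'],s['joint_positions'])
c=snap('scene');P=cloud(c);a=c['color'][100:290,240:470,::-1];cv2.imwrite('pics/s3.png',cv2.resize(a,None,fx=3.1,fy=3.1,interpolation=cv2.INTER_CUBIC))
```

```text
[0.53564419 0.05494945 0.19295388] 0.2355416909091989 [-0.52251657 -0.60483738 -0.2526973 ] [ 0.08185522  0.27235211  1.67674715 -0.00168252  1.18971897  1.42404529]
```

View pics/s3.png

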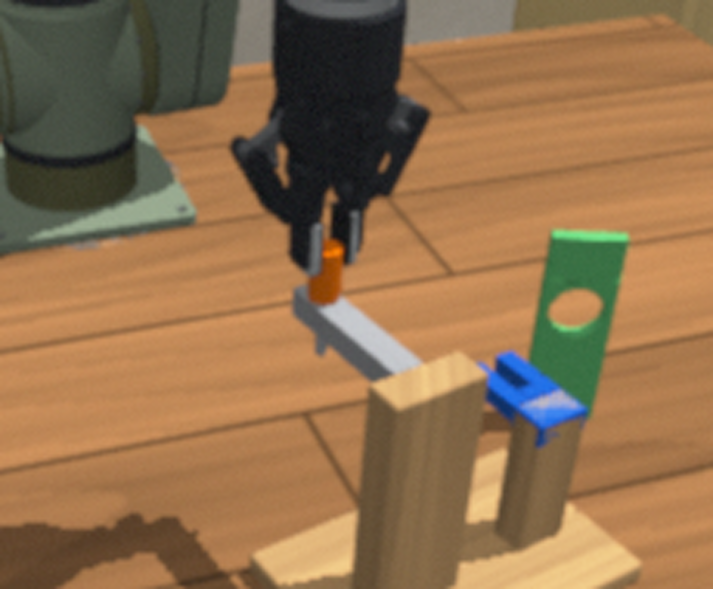

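The opening is 0.236, about 20 mm, so the jaws hold the 22 mm head over roughly its upper 15 mm. Lifting now.

Emit:
apply_moves(series=[0,0,0.015,0,0,0,0,0,0.03,0,0,0,0,0,0.05,0,0,0,0,0,0.07,0,0,0,0,0,0.07,0,0,0,0,0,0.07,0,0,0])

```text
time_s: 4.38
ee_pos: [0.5361, 0.055, 0.2637]
orientation: [[0.005, 0.227, -0.974], [-0.001, -0.974, -0.227], [-1.0, 0.002, -0.005]]
ft_force: [0.4, 0.4, -0.3]
opening: 0.235
```

Run:
```python
from h import *
s=state();print(s['ee_pos'],s['opening'],s['ft_force'])
c=snap('scene');P=cloud(c);a=c['color'][80:270,240:470,::-1];cv2.imwrite('pics/s4.png',cv2.resize(a,None,fx=3.1,fy=3.1,interpolation=cv2.INTER_CUBIC))
```

```text
[0.53611218 0.05495206 0.26371535] 0.23455895455597264 [ 0.37241979  0.38740413 -0.31230764]
```

View pics/s4.png

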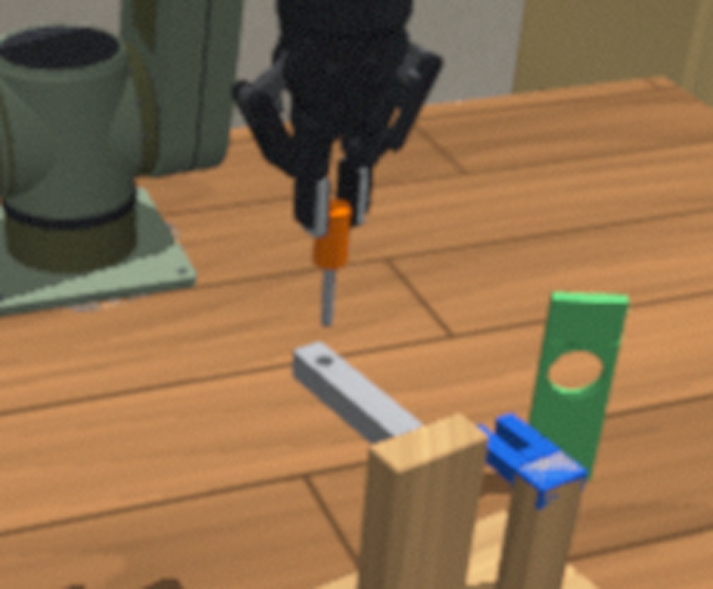

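Pin is out and upright. Moving over the notch: the (67, 110) mm stand shift is (40, 122) mm in world axes.

Emit:
apply_moves(series=[0.0133,0.0407,0,0,0,0,0.0267,0.0813,0,0,0,0,0.0402,0.1223,0,0,0,0,0.0402,0.1223,0,0,0,0,0.0402,0.1223,-0.03,0,0,0,0.0402,0.1223,-0.06,0,0,0,0.0402,0.1223,-0.075,0,0,0,0.0402,0.1223,-0.075,0,0,0,0.0402,0.1223,-0.075,0,0,0])

```text
time_s: 5.18
ee_pos: [0.5746, 0.1767, 0.1859]
orientation: [[-0.001, 0.227, -0.974], [-0.003, -0.974, -0.227], [-1.0, 0.002, 0.002]]
ft_force: [-0.4, 0.2, -0.1]
opening: 0.236
```

Run:
```python
from h import *
s=state();print(s['ee_pos'],s['opening'],s['ft_force'])
c=snap('scene');P=cloud(c);a=c['color'][100:290,290:520,::-1];cv2.imwrite('pics/s5.png',cv2.resize(a,None,fx=3.1,fy=3.1,interpolation=cv2.INTER_CUBIC))
```

```text
[0.57462459 0.17672162 0.18585407] 0.23563651932127766 [-0.38301178  0.17469722 -0.0859706 ]
```

View pics/s5.png

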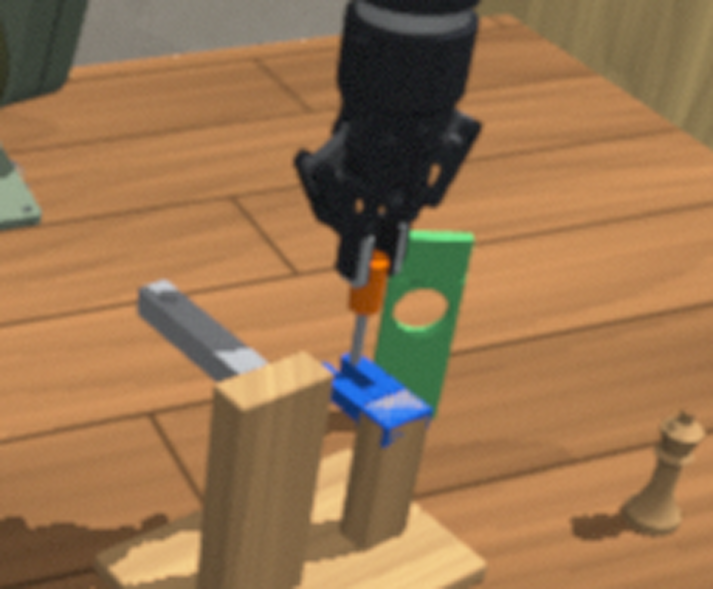

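Run:
```python
from fit import *
from pinchk import proj
c=snap('scene');
u0,v0,k=380,160,10
a=cv2.resize(c['color'][v0:v0+60,u0:u0+80,::-1],None,fx=k,fy=k,interpolation=cv2.INTER_CUBIC)
R=Rz(np.radians(13.1));o=np.array([628.5,76.6])
def pt(x,y,z,w=False):
    q=np.array([x,y]) if w else o+R@[x,y]
    u,v=proj(c,[q[0]/1e3,q[1]/1e3,z/1e3]);return int((u-u0+.5)*k),int((v-v0+.5)*k)
for y in (103.5,116.5): cv2.line(a,pt(-50,y,130),pt(-12,y,130),(0,255,255),1)
cv2.line(a,pt(-50,110,130),pt(-12,110,130),(255,255,255),1)
s=state()['ee_pos']*1e3
cv2.line(a,pt(s[0],s[1],138,1),pt(s[0],s[1],183,1),(0,0,255),1)
cv2.circle(a,pt(s[0],s[1],130,1),4,(0,0,255),-1)
cv2.imwrite('pics/s6.png',a)
print(R.T@(s[:2]-o))
# blue fit for slot from initial clouds
```

```text
[-28.15665127 109.78494329]
```

View pics/s6.png

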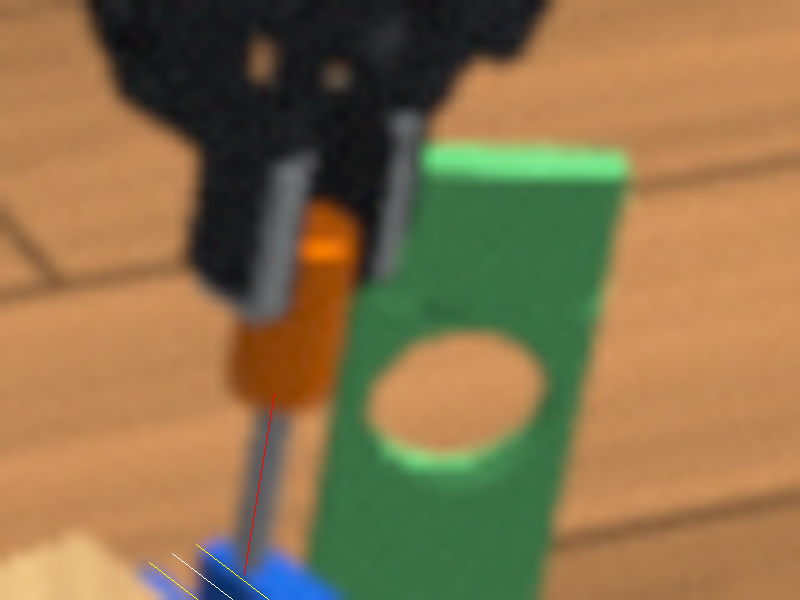

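```bash
cat > ov.py <<'E'
from fit import *
from pinchk import proj
import sys
def overlay(fn,u0,v0,k,zf,w=80,h=60):
    c=snap('scene')
    a=cv2.resize(c['color'][v0:v0+h,u0:u0+w,::-1],None,fx=k,fy=k,interpolation=cv2.INTER_CUBIC)
    R=Rz(np.radians(13.1));o=np.array([628.5,76.6])
    def pt(x,y,z,w=False):
        q=np.array([x,y]) if w else o+R@[x,y]
        u,v=proj(c,[q[0]/1e3,q[1]/1e3,z/1e3]);return int((u-u0+.5)*k),int((v-v0+.5)*k)
    for y in (103.5,116.5): cv2.line(a,pt(-50,y,130),pt(-12,y,130),(0,255,255),1)
    cv2.line(a,pt(-50,110,130),pt(-12,110,130),(255,255,255),1)
    s=state()['ee_pos']*1e3
    cv2.line(a,pt(s[0],s[1],zf,1),pt(s[0],s[1],zf+45,1),(0,0,255),1)
    cv2.circle(a,pt(s[0],s[1],130,1),4,(0,0,255),-1)
    cv2.imwrite('pics/'+fn,a)
E
python3 -c "
from ov import *
overlay('s7.png',380,195,10,138)"
```

```text
(no output)
```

View pics/s7.png

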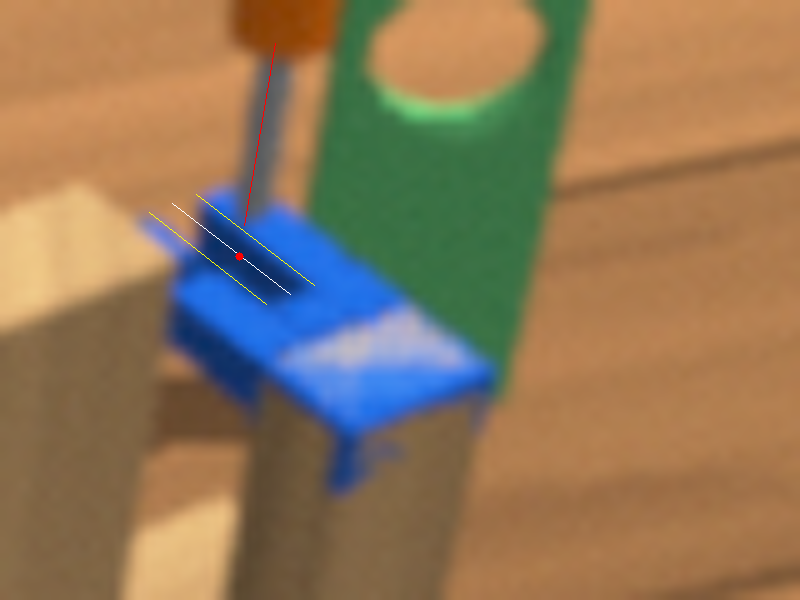

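The pin lines up with the slot in the overlay, within about 1 px. Lowering.

Emit:
apply_moves(series=[0.0012,0.0005,-0.012,0,0,0,0.0012,0.0005,-0.024,0,0,0,0.0012,0.0005,-0.036,0,0,0,0.0012,0.0005,-0.045,0,0,0,0.0012,0.0005,-0.051,0,0,0,0.0012,0.0005,-0.051,0,0,0,0.0012,0.0005,-0.051,0,0,0])

```text
time_s: 5.92
ee_pos: [0.5779, 0.1778, 0.1383]
orientation: [[0.006, 0.227, -0.974], [-0.0, -0.974, -0.227], [-1.0, 0.002, -0.005]]
ft_force: [0.5, 0.3, -0.9]
opening: 0.236
```

```bash
python3 -c "
from ov import *
s=state();print(s['ee_pos'],s['opening'],s['ft_force'])
overlay('s8.png',370,180,8,87,w=100,h=75)"
```

```text
[0.57790352 0.17777965 0.13830795] 0.2356855817032221 [ 0.52502767  0.32132472 -0.86782112]
```

View pics/s8.png

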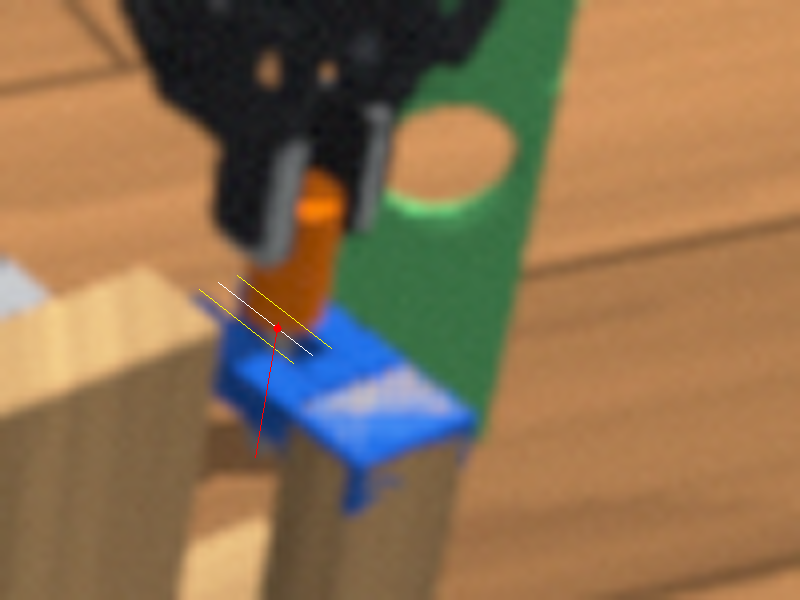

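The shank is in the slot and the head is about 5 mm above the prongs. I'll lower the rest.

Emit:
apply_moves(series=[-0.0005,0,-0.003,0,0,0,-0.0005,0,-0.005,0,0,0,-0.0005,0,-0.005,0,0,0,-0.0005,0,-0.005,0,0,0])

```text
time_s: 6.3
ee_pos: [0.5777, 0.1779, 0.1337]
orientation: [[0.006, 0.227, -0.974], [-0.0, -0.974, -0.227], [-1.0, 0.002, -0.006]]
ft_force: [-0.6, 0.1, -0.3]
opening: 0.235
```

Emit:
apply_moves(series=[0,0,0,0,0,0,0,0,0,0,0,0,0,0,0,0,0,0,0,0,0,0,0,0], hand=60)

```text
time_s: 6.63
ee_pos: [0.5777, 0.1779, 0.1339]
orientation: [[0.007, 0.227, -0.974], [-0.0, -0.974, -0.227], [-1.0, 0.002, -0.007]]
ft_force: [0.0, 0.4, -0.2]
opening: 0.604
```

```bash
python3 -c "
from ov import *
s=state();print(s['ee_pos'],s['opening'],s['ft_force'])
overlay('s9.png',370,180,8,87,w=100,h=75)"
```

```text
[0.57774602 0.1778753  0.13385109] 0.6044290293379543 [ 0.02392179  0.41757805 -0.1846274 ]
```

View pics/s9.png

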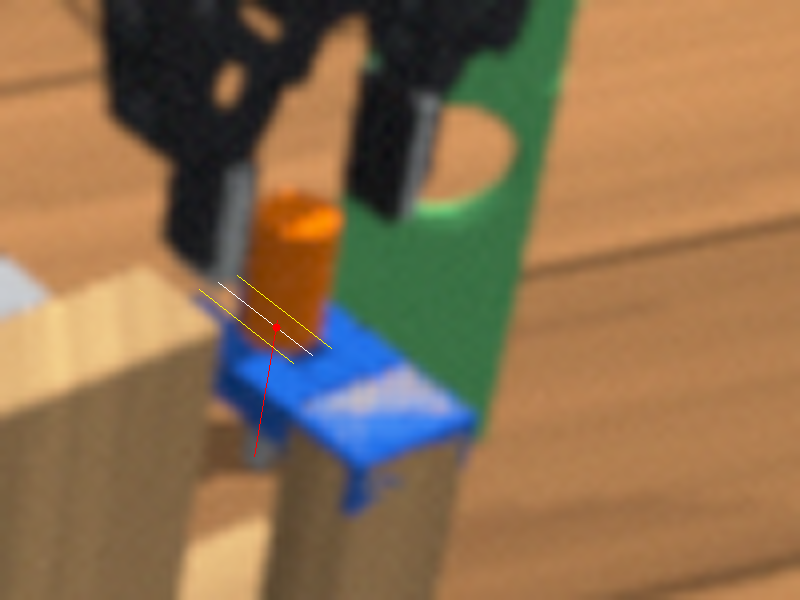

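The pin sits in the fork with its head on the prongs. Retreating up, then going to the bracket with a +55.5° turn.

Emit:
apply_moves(series=[0,0,0.035,0,0,0,0,0,0.075,0,0,0,0,0,0.11,0,0,5,-0.02,0.022,0.125,0,0,12,-0.04,0.044,0.125,0,0,19,-0.06,0.066,0.125,0,0,26,-0.08,0.088,0.125,0,0,33,-0.0994,0.1106,0.125,0,0,40,-0.0994,0.1106,0.125,0,0,47,-0.0994,0.1106,0.125,0,0,54], hand=100)

```text
time_s: 7.52
ee_pos: [0.4771, 0.2898, 0.2591]
orientation: [[0.004, 0.925, -0.381], [0.006, -0.381, -0.925], [-1.0, 0.002, -0.007]]
ft_force: [0.7, -0.6, 0.5]
opening: 1.0
```

```bash
python3 -c "
from fit import *
s=state();print(s['ee_pos'],s['opening'],s['ft_force'],s['orientation'][:,1],np.degrees(np.arctan2(s['orientation'][1,1],s['orientation'][0,1])),s['joint_positions'])
c=snap('scene','s10.png')
P=cloud(c);Q=P.reshape(-1,3)[c['depth'].ravel()>0]
m=(Q[:,0]>.42)&(Q[:,0]<.53)&(Q[:,1]>.22)&(Q[:,1]<.35)&(Q[:,2]>.010)&(Q[:,2]<.18)
v,e,_,_=fit(Q[m],brk_sdf,[479,288,np.radians(-21),0],True);print(v,np.degrees(v[2]),e)
"
```

```text
[0.47709498 0.28978636 0.25912024] 0.9999081331599964 [ 0.68718893 -0.6341211   0.48895514] [ 0.92474891 -0.38057324  0.00185986] -22.369235986857568 [0.52358435 0.26254541 1.52131907 0.00278206 1.35116119 0.91339757]
[ 4.78862327e+02  2.88269019e+02 -3.86800020e-01 -1.52646533e+00] -22.162008685430582 0.8434882716265442
```

View pics/s10.png

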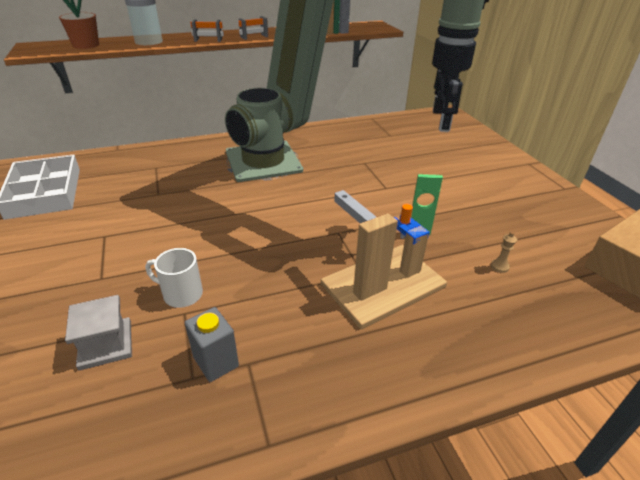

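Pin is parked at px (405,213). Descending over the bracket's top plate.

Emit:
apply_moves(series=[0.0014,-0.0014,-0.03,0,0,0.5,0.0014,-0.0014,-0.06,0,0,0.5,0.0014,-0.0014,-0.09,0,0,0.5,0.0014,-0.0014,-0.115,0,0,0.5,0.0014,-0.0014,-0.135,0,0,0.5,0.0014,-0.0014,-0.135,0,0,0.5,0.0014,-0.0014,-0.135,0,0,0.5])

```text
time_s: 8.15
ee_pos: [0.4788, 0.2875, 0.1235]
orientation: [[0.003, 0.928, -0.372], [0.004, -0.372, -0.928], [-1.0, 0.001, -0.005]]
ft_force: [0.3, 0.3, 0.1]
opening: 1.003
```

```bash
python3 -c "
from ov import *
s=state();print(s['ee_pos'],s['opening'],s['ft_force'])
c=snap('scene');a=c['color'][110:260,350:550,::-1];cv2.imwrite('pics/s11.png',cv2.resize(a,None,fx=4,fy=4,interpolation=cv2.INTER_CUBIC))
"
```

```text
[0.47880981 0.28748669 0.12352331] 1.0026193812694038 [0.34933922 0.26719285 0.10176049]
```

View pics/s11.png

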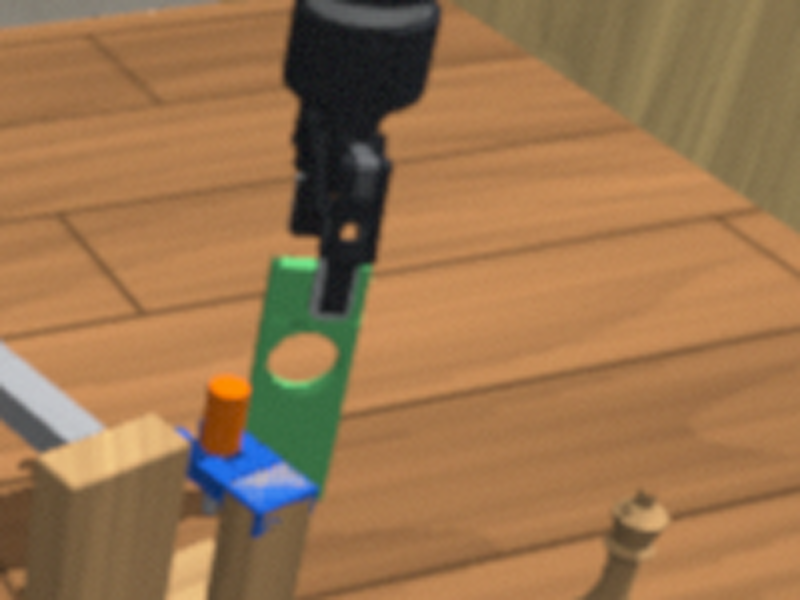

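Emit:
apply_moves(series=[0,0,0,0,0,0,0,0,0,0,0,0,0,0,0,0,0,0,0,0,0,0,0,0,0,0,0,0,0,0,0,0,0,0,0,0,0,0,0,0,0,0,0,0,0,0,0,0,0,0,0,0,0,0], hand=0, grip_force=60)

```text
time_s: 8.95
ee_pos: [0.48, 0.2883, 0.1253]
orientation: [[0.006, 0.928, -0.371], [0.007, -0.371, -0.928], [-1.0, 0.003, -0.008]]
ft_force: [0.0, 0.1, 4.0]
opening: 0.12
```

```bash
python3 -c "
from ov import *
s=state();print(s['ee_pos'],s['opening'],s['ft_force'],s['ft_torque'],np.round(s['orientation'],3))
c=snap('scene');a=c['color'][110:260,350:550,::-1];cv2.imwrite('pics/s12.png',cv2.resize(a,None,fx=4,fy=4,interpolation=cv2.INTER_CUBIC))
"
```

```text
[0.4800354  0.28826004 0.12532548] 0.1195732623574606 [0.0260811  0.14971242 4.04183589] [0.01810408 0.01066359 0.00433663] [[ 0.006  0.928 -0.371]
 [ 0.007 -0.371 -0.928]
 [-1.     0.003 -0.008]]
```

View pics/s12.png

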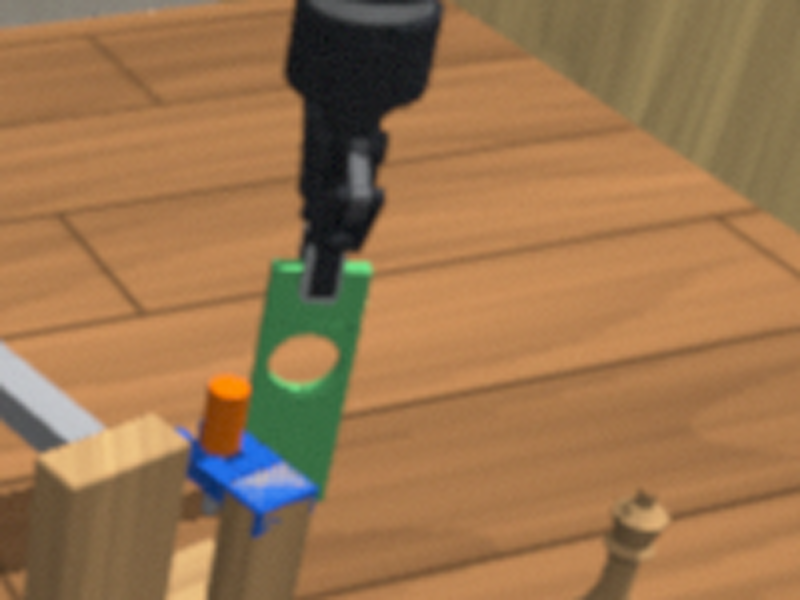

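The plate is held over about 16 mm. Now lift, then swing round in front of the peg tip, turning +34.9°.

Emit:
apply_moves(series=[0,0,0.025,0,0,0,0,0,0.055,0,0,0,-0.004,-0.01,0.08,0,0,3,-0.007,-0.04,0.08,0,0,8,-0.007,-0.075,0.08,0,0,13,-0.007,-0.11,0.08,0,0,18,-0.007,-0.145,0.08,0,0,23,-0.007,-0.18,0.08,0,0,28,-0.007,-0.215,0.08,0,0,33,-0.007,-0.248,0.08,0,0,34.9])

```text
time_s: 9.83
ee_pos: [0.4718, 0.0384, 0.2042]
orientation: [[-0.001, 0.973, 0.23], [0.008, 0.23, -0.973], [-1.0, 0.001, -0.009]]
ft_force: [0.4, -0.0, -2.7]
opening: 0.125
```

Emit:
apply_moves(series=[0,0,0,0,0,0,0,0,0,0,0,0])

```text
time_s: 10.0
ee_pos: [0.4706, 0.0368, 0.2031]
orientation: [[-0.004, 0.974, 0.226], [0.008, 0.226, -0.974], [-1.0, -0.002, -0.009]]
ft_force: [-0.1, -0.1, -3.5]
opening: 0.123
```

```bash
cat > bchk.py <<'E'
from fit import *
from pinchk import proj
s=state();R=Rz(np.radians(13.1));o=np.array([628.5,76.6])
print(s['ee_pos'],s['opening'],s['ft_force'],np.round(s['orientation'],3).tolist(),'stand frame',R.T@(s['ee_pos'][:2]*1e3-o),np.degrees(np.arctan2(s['orientation'][1,1],s['orientation'][0,1])))
import sys
for n in ('scene','top'):
    c=snap(n);P=cloud(c);
    m=(cv2.inRange(cv2.cvtColor(c['color'],cv2.COLOR_RGB2HSV),(60,120,40),(85,255,255))>0)&(c['depth']>0)
    Q=P[m];Q=Q[(abs(Q[:,0]-s['ee_pos'][0])<.08)&(abs(Q[:,1]-s['ee_pos'][1])<.08)]
    z=s['ee_pos'][2]*1e3-125.3
    v,e,_,_=fit(Q,brk_sdf,[s['ee_pos'][0]*1e3,s['ee_pos'][1]*1e3,np.radians(13),z],True)
    print(n,len(Q),np.round(v,2),np.degrees(v[2]),e,'stand frame',R.T@(v[:2]-o),'eye z',v[3]+100)
    if n=='scene':
        a=c['color'][90:290,270:500,::-1]
        cv2.imwrite('pics/'+sys.argv[1],cv2.resize(a,None,fx=3,fy=3,interpolation=cv2.INTER_CUBIC))
    else:
        a=c['color'][190:310,200:360,::-1]
        cv2.imwrite('pics/t'+sys.argv[1],cv2.resize(a,None,fx=4,fy=4,interpolation=cv2.INTER_CUBIC))
E
python3 bchk.py s13.png
```

```text
[0.47063872 0.03682459 0.2030581 ] 0.12339228653455202 [-0.08456616 -0.06146122 -3.54089272] [[-0.004, 0.974, 0.226], [0.008, 0.226, -0.974], [-1.0, -0.002, -0.009]] stand frame [-162.7682429    -2.96083212] 13.073922809408595
scene 1058 [4.706e+02 3.581e+01 2.300e-01 7.610e+01] 13.140843490059694 0.7930655073700401 stand frame [-163.03674663   -3.94152958] eye z 176.10103956990412
top 0 [4.7064e+02 3.6820e+01 2.3000e-01 7.7760e+01] 13.0 nan stand frame [-162.7682429    -2.96083212] eye z 177.75809600432063
  return _methods._mean(a, axis=axis, dtype=dtype,
  ret = ret.dtype.type(ret / rcount)
```

View pics/s13.png

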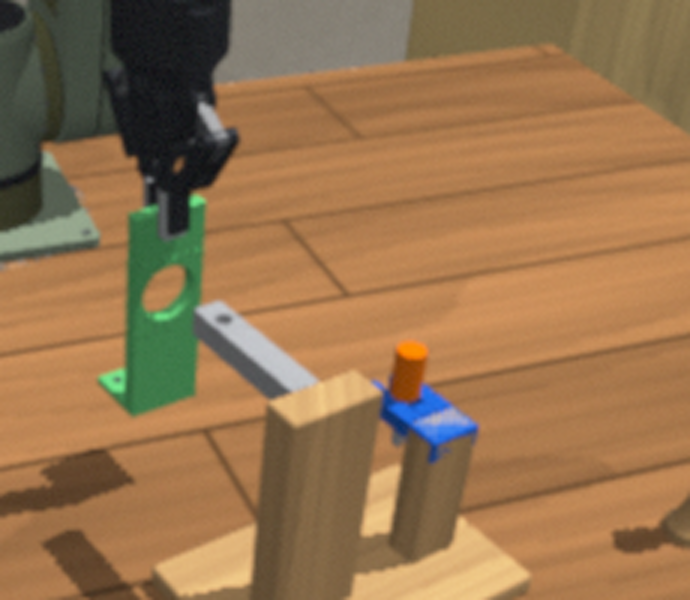

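View pics/ts13.png

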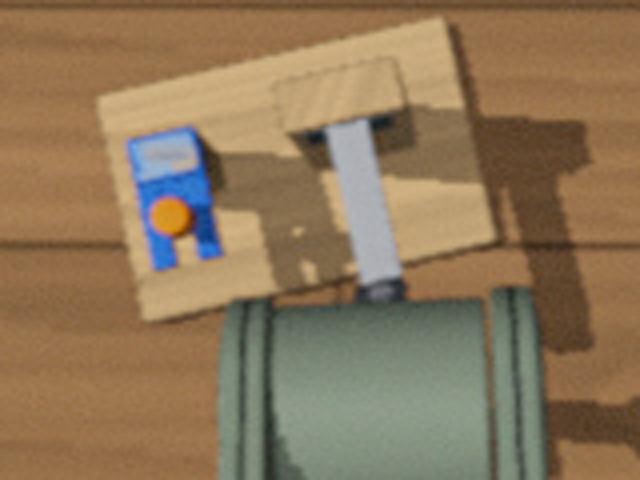

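Bracket hangs upright in the jaws, and the eye is about 3.5 mm off to −y. I'll correct that and thread it part way.

Emit:
apply_moves(series=[-0.001,0.0035,0.003,0,0,0,-0.001,0.0035,0.003,0,0,0,0.014,0.007,0.003,0,0,0,0.034,0.0115,0.003,0,0,0,0.034,0.0115,0.003,0,0,0,0.034,0.0115,0.003,0,0,0])

```text
time_s: 10.6
ee_pos: [0.5058, 0.0514, 0.2062]
orientation: [[-0.004, 0.973, 0.231], [0.009, 0.231, -0.973], [-1.0, -0.001, -0.01]]
ft_force: [-0.3, -0.0, -3.6]
opening: 0.127
```

```bash
python3 bchk.py s14.png 2>/dev/null
```

```text
[0.50575969 0.05144566 0.20622277] 0.12730805075424084 [-0.34472469 -0.0207524  -3.5787788 ] [[-0.004, 0.973, 0.231], [0.009, 0.231, -0.973], [-1.0, -0.001, -0.01]] stand frame [-125.24737451    3.31953117] 13.359952759817714
scene 967 [5.0572e+02 5.0280e+01 2.4000e-01 7.9390e+01] 13.6851443387372 0.6909245453763759 stand frame [-125.54968995    2.19167834] eye z 179.39271400752483
top 0 [5.0576e+02 5.1450e+01 2.3000e-01 8.0920e+01] 13.0 nan stand frame [-125.24737451    3.31953117] eye z 180.92276858202644
```

View pics/s14.png

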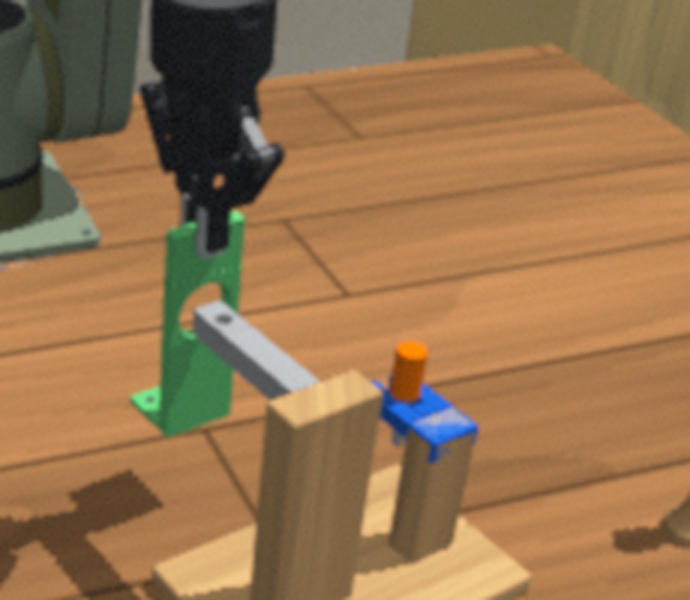

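The eye is now about 2.4 mm to +y. I'll correct it and slide slowly past the tip, then check.

Emit:
apply_moves(series=[0.0005,-0.0023,0,0,0,-0.3,0.0005,-0.0023,0,0,0,-0.3,0.0005,-0.0023,0,0,0,-0.3,0.005,-0.0012,0,0,0,-0.3,0.01,0,0,0,0,-0.3,0.015,0.0011,0,0,0,-0.3,0.02,0.0022,0,0,0,-0.3,0.025,0.0034,0,0,0,-0.3,0.025,0.0034,0,0,0,-0.3,0.025,0.0034,0,0,0,-0.3])

```text
time_s: 11.53
ee_pos: [0.5298, 0.0544, 0.2059]
orientation: [[-0.005, 0.974, 0.225], [0.009, 0.225, -0.974], [-1.0, -0.003, -0.01]]
ft_force: [0.3, -0.9, -4.4]
opening: 0.124
```

```bash
python3 bchk.py s15.png 2>/dev/null
```

```text
[0.52980259 0.05438053 0.20593578] 0.12438389979088027 [ 0.29207953 -0.90774523 -4.4008486 ] [[-0.005, 0.974, 0.225], [0.009, 0.225, -0.974], [-1.0, -0.003, -0.01]] stand frame [-101.16497881    0.72866653] 13.029085812413472
scene 1016 [5.2967e+02 5.3160e+01 2.3000e-01 7.9080e+01] 13.35047376988817 0.7157200845989635 stand frame [-101.56993271   -0.42896836] eye z 179.08496450751846
top 4 [4.8965e+02 4.5860e+01 1.8000e-01 8.8590e+01] 10.250430530610089 46.192867797638854 stand frame [-142.20212957    1.52505754] eye z 188.5873169242891
```

View pics/s15.png

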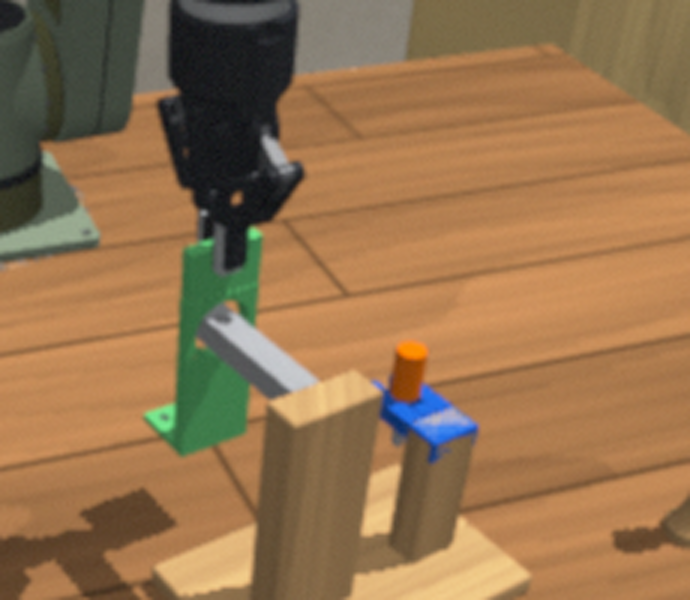

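It's threaded on with no contact force. Sliding 51 mm further along the peg.

Emit:
apply_moves(series=[0.008,0.0018,0,0,0,0,0.016,0.0037,0,0,0,0,0.024,0.0056,0,0,0,0,0.032,0.0075,0,0,0,0,0.04,0.0094,0,0,0,0,0.0497,0.0116,0,0,0,0,0.0497,0.0116,0,0,0,0,0.0497,0.0116,0,0,0,0])

```text
time_s: 12.3
ee_pos: [0.5794, 0.066, 0.2056]
orientation: [[-0.006, 0.974, 0.225], [0.009, 0.226, -0.974], [-1.0, -0.004, -0.01]]
ft_force: [0.5, -0.2, -3.1]
opening: 0.122
```

```bash
python3 bchk.py s16.png 2>/dev/null
```

```text
[0.57943785 0.06600815 0.20562211] 0.12224447948671843 [ 0.53478298 -0.20519113 -3.13048463] [[-0.006, 0.974, 0.225], [0.009, 0.226, -0.974], [-1.0, -0.004, -0.01]] stand frame [-50.18601374   0.80379242] 13.033042996742335
scene 912 [5.7935e+02 6.5070e+01 2.3000e-01 7.8860e+01] 12.985730868289401 0.6774363455788426 stand frame [-50.48675509  -0.08944385] eye z 178.86215884196807
top 13 [5.7162e+02 6.9150e+01 3.6000e-01 7.9300e+01] 20.854453127726 0.3735818863956073 stand frame [-57.08783957   5.63838211] eye z 179.3045975290696
```

View pics/s16.png

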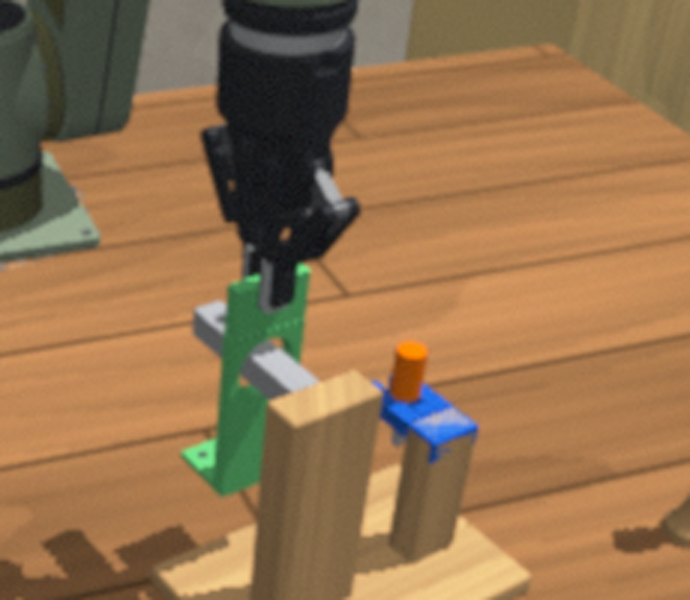

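Emit:
apply_moves(series=[0,0,-0.002,0,0,0,0,0,-0.004,0,0,0,0,0,-0.006,0,0,0,0,0,-0.0065,0,0,0,0,0,-0.0065,0,0,0,0,0,-0.0065,0,0,0])

```text
time_s: 12.9
ee_pos: [0.5786, 0.0658, 0.1993]
orientation: [[-0.006, 0.974, 0.225], [0.009, 0.225, -0.974], [-1.0, -0.004, -0.01]]
ft_force: [-0.5, 0.2, -3.5]
opening: 0.124
```

Emit:
apply_moves(series=[0,0,-0.001,0,0,0,0,0,-0.0018,0,0,0,0,0,-0.0018,0,0,0,0,0,-0.0018,0,0,0])

```text
time_s: 13.23
ee_pos: [0.5787, 0.0658, 0.1976]
orientation: [[-0.006, 0.974, 0.225], [0.009, 0.225, -0.974], [-1.0, -0.004, -0.01]]
ft_force: [0.7, 0.7, -2.8]
opening: 0.121
```

Emit:
apply_moves(series=[0,0,-0.001,0,0,0,0,0,-0.002,0,0,0,0,0,-0.002,0,0,0,0,0,-0.002,0,0,0])

```text
time_s: 13.57
ee_pos: [0.5789, 0.0657, 0.197]
orientation: [[-0.004, 0.974, 0.225], [0.009, 0.225, -0.974], [-1.0, -0.002, -0.009]]
ft_force: [-2.0, -0.6, 5.9]
opening: 0.125
```

```bash
python3 bchk.py s17.png 2>/dev/null
```

```text
[0.57893929 0.06573059 0.19700479] 0.12538469319894324 [-2.01523354 -0.63758964  5.85618212] [[-0.004, 0.974, 0.225], [0.009, 0.225, -0.974], [-1.0, -0.002, -0.009]] stand frame [-50.73450667   0.64645996] 13.028752126520137
scene 910 [5.7877e+02 6.4610e+01 2.3000e-01 7.0130e+01] 13.185308003016353 0.6934761274281698 stand frame [-51.15210495  -0.40397632] eye z 170.13188728098368
top 18 [5.7377e+02 7.0290e+01 2.5000e-01 7.6420e+01] 14.588305251474868 0.8986351057614783 stand frame [-54.73111831   6.26094926] eye z 176.42115048534646
```

View pics/s17.png

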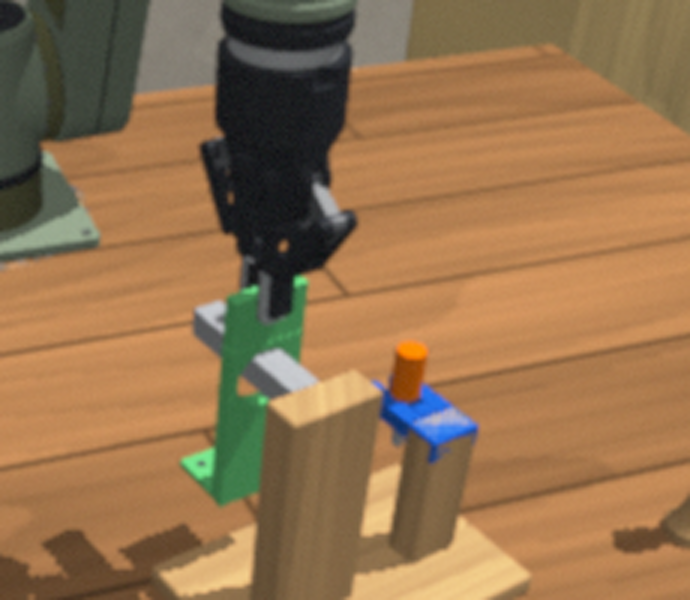

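Contact is made: fz went from −3.5 to +6 N and the eye centre is about 8 mm under the peg axis. Easing off, then opening partially.

Emit:
apply_moves(series=[0,0,0.0005,0,0,0,0,0,0.0005,0,0,0])

```text
time_s: 13.83
ee_pos: [0.5791, 0.0658, 0.1974]
orientation: [[-0.004, 0.974, 0.225], [0.009, 0.225, -0.974], [-1.0, -0.002, -0.01]]
ft_force: [-0.7, 0.0, -0.8]
opening: 0.124
```

Emit:
apply_moves(series=[0,0,0,0,0,0,0,0,0,0,0,0,0,0,0,0,0,0,0,0,0,0,0,0,0,0,0,0,0,0,0,0,0,0,0,0], hand=45)

```text
time_s: 14.33
ee_pos: [0.5791, 0.0658, 0.1974]
orientation: [[-0.004, 0.974, 0.225], [0.009, 0.225, -0.974], [-1.0, -0.002, -0.01]]
ft_force: [0.7, -0.8, 0.0]
opening: 0.45
```

```bash
python3 bchk.py s18.png 2>/dev/null
```

```text
[0.57909991 0.06583847 0.19739614] 0.45047634115498514 [ 0.68240009 -0.81354083  0.03481824] [[-0.004, 0.974, 0.225], [0.009, 0.225, -0.974], [-1.0, -0.002, -0.01]] stand frame [-50.55361157   0.71512744] 13.026193676831427
scene 888 [5.7973e+02 6.3780e+01 2.3000e-01 7.0150e+01] 13.333971434921727 0.7856168254533227 stand frame [-50.40188966  -1.430655  ] eye z 170.15306215774729
top 15 [5.8337e+02 6.4010e+01 5.0000e-02 7.2090e+01] 2.7879660809022386 0.76120094411813 stand frame [-46.80951381  -2.03794827] eye z 172.09251524736038
```

View pics/s18.png

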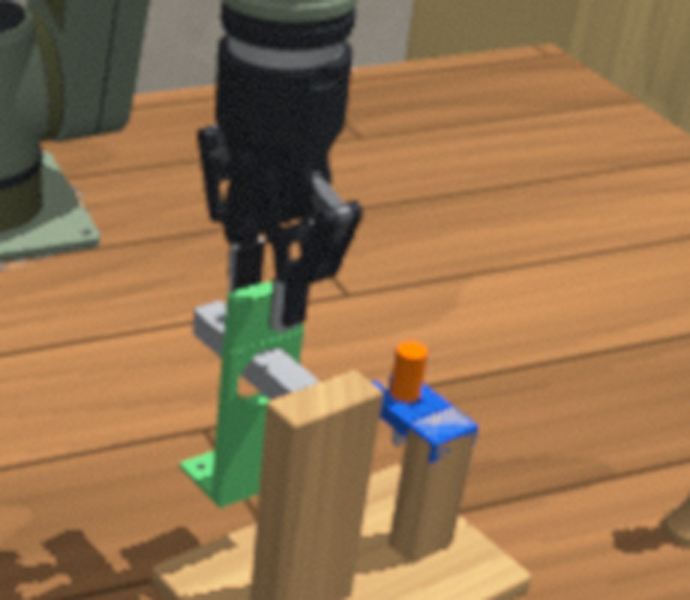

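Hanging free. Retreating straight up.

Emit:
apply_moves(series=[0,0,0.01,0,0,0,0,0,0.025,0,0,0,0,0,0.045,0,0,0,0,0,0.07,0,0,0,0,0,0.1,0,0,0,-0.03,-0.03,0.13,0,0,0,-0.06,-0.06,0.14,0,0,0,-0.09,-0.09,0.14,0,0,0,-0.11,-0.11,0.14,0,0,0,-0.13,-0.13,0.14,0,0,0])

```text
time_s: 15.27
ee_pos: [0.4468, -0.0658, 0.3391]
orientation: [[-0.002, 0.974, 0.225], [0.008, 0.225, -0.974], [-1.0, -0.0, -0.008]]
ft_force: [-0.2, -0.0, -0.5]
opening: 0.447
```

Emit:
apply_moves(series=[-0.03,-0.05,0,0,0,0,-0.06,-0.09,0,0,0,0,-0.06,-0.13,0,0,0,0,-0.06,-0.13,0,0,0,0,-0.06,-0.13,0,0,0,0,-0.06,-0.13,0,0,0,0])

```text
time_s: 15.77
ee_pos: [0.3865, -0.1965, 0.3398]
orientation: [[-0.001, 0.975, 0.222], [0.008, 0.222, -0.975], [-1.0, 0.001, -0.007]]
ft_force: [0.9, -0.4, 0.2]
opening: 0.451
```

```bash
cat > fin.py <<'E'
from fit import *
import sys
R=Rz(np.radians(13.1));o=np.array([628.5,76.6])
for n in ('scene','top'):
    c=snap(n,n+sys.argv[1]+'.png');P=cloud(c)
    m=(cv2.inRange(cv2.cvtColor(c['color'],cv2.COLOR_RGB2HSV),(60,120,40),(85,255,255))>0)&(c['depth']>0)
    Q=P[m];Q=Q[(abs(Q[:,0]-.58)<.09)&(abs(Q[:,1]-.066)<.08)]
    v,e,_,_=fit(Q,brk_sdf,[579,66,np.radians(13),72],True)
    print(n,len(Q),np.round(v,2),np.degrees(v[2]),e,'stand',R.T@(v[:2]-o),'eye z',v[3]+100)
    a=c['color'][130:290,290:500] if n=='scene' else c['color'][180:310,190:360]
    cv2.imwrite(f'pics/{n}{sys.argv[1]}z.png',cv2.resize(a[...,::-1],None,fx=3.5,fy=3.5,interpolation=cv2.INTER_CUBIC))
s=state();print(s['ee_pos'],s['time_s'])
E
python3 fin.py 20
```

```text
scene 1078 [5.7961e+02 6.4060e+01 2.7000e-01 6.9990e+01] 15.282882774357349 1.0922377971150183 stand [-50.46310134  -1.12751507] eye z 169.99152244206527
top 48 [5.7708e+02 6.6760e+01 2.3000e-01 7.6770e+01] 13.399124172043733 1.0491705620802874 stand [-52.31253218   2.06615895] eye z 176.76531613906593
[ 0.38702406 -0.19519777  0.33954554] 15.8667
```

View pics/scene20z.png

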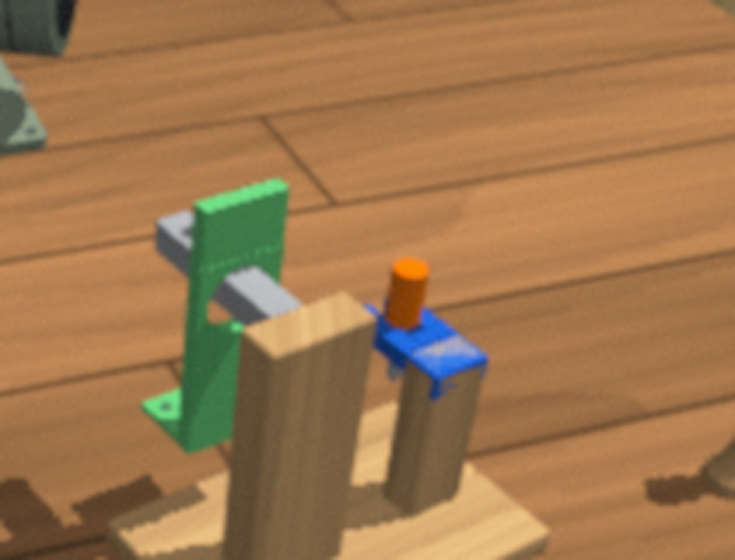

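View pics/top20.png

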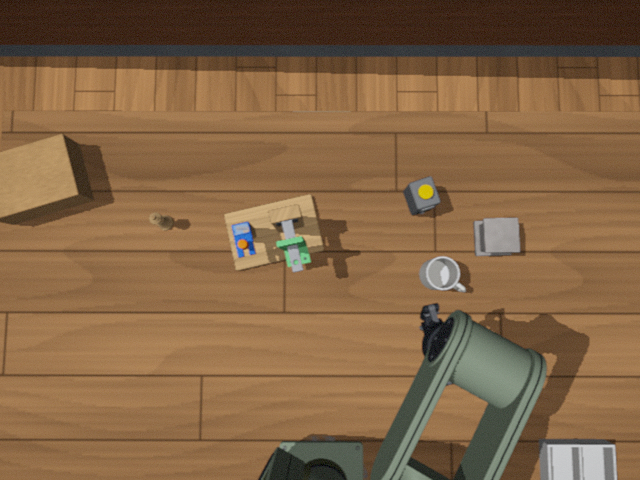

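The bracket hangs on the peg at (293,250) in the top view, and the pin is in the fork at (243,244). The other objects haven't moved. I'll wait and check that everything is still.

Emit:
apply_moves(series=[0,0,0,0,0,0,0,0,0,0,0,0,0,0,0,0,0,0,0,0,0,0,0,0,0,0,0,0,0,0,0,0,0,0,0,0,0,0,0,0,0,0,0,0,0,0,0,0,0,0,0,0,0,0,0,0,0,0,0,0])

```text
time_s: 16.7
ee_pos: [0.387, -0.1953, 0.3396]
orientation: [[-0.001, 0.974, 0.225], [0.008, 0.225, -0.974], [-1.0, 0.001, -0.008]]
ft_force: [0.0, 0.3, 0.1]
opening: 0.454
```

```bash
python3 fin.py 21
python3 - <<'E'
import cv2,numpy as np
for n in('scene','top'):
    a=cv2.imread(f'pics/{n}20.png').astype(int);b=cv2.imread(f'pics/{n}21.png').astype(int)
    d=abs(a-b).max(2);r=d[130:330,280:540] if n=='scene' else d[180:320,140:360]
    print(n,(r>40).sum(),r.mean())
    a=cv2.imread(f'pics/{n}0.png').astype(int)
    d=(abs(a-b).max(2)>60).astype(np.uint8);k,_,st,_=cv2.connectedComponentsWithStats(d)
    print([s.tolist() for s in st[1:] if s[4]>15])
E
```

```text
scene 1090 [5.796e+02 6.407e+01 2.600e-01 7.008e+01] 15.043020672876683 0.8919726922780784 stand [-50.4645436   -1.12451472] eye z 170.07764245808534
top 56 [5.7695e+02 6.6500e+01 2.3000e-01 7.2030e+01] 13.029484265213599 0.6272924147782986 stand [-52.49858304   1.84587631] eye z 172.03375802764015
[ 0.38701333 -0.19526065  0.33954061] 16.8
scene 0 2.132653846153846
[[155, 0, 52, 101, 2798], [203, 0, 13, 36, 229], [218, 0, 45, 33, 929], [276, 0, 22, 29, 253], [299, 0, 7, 32, 150], [0, 15, 14, 40, 317], [277, 35, 35, 6, 113], [215, 39, 60, 7, 157], [305, 45, 6, 58, 282], [286, 46, 17, 57, 252], [237, 48, 41, 43, 1234], [219, 51, 24, 44, 354], [0, 53, 58, 72, 1851], [303, 106, 10, 40, 203], [226, 110, 14, 28, 147], [283, 144, 17, 11, 142], [231, 147, 9, 3, 21], [277, 157, 20, 14, 177], [157, 162, 62, 25, 688], [0, 166, 80, 37, 779], [82, 170, 75, 30, 1415], [397, 175, 46, 59, 1261], [338, 178, 35, 33, 756], [118, 180, 160, 33, 1282], [36, 211, 28, 16, 260], [331, 211, 28, 48, 687], [0, 215, 113, 75, 4409], [0, 217, 27, 14, 212], [396, 233, 4, 6, 23], [103, 249, 27, 29, 327], [310, 266, 38, 18, 323], [279, 273, 9, 5, 34], [96, 279, 12, 5, 25], [279, 285, 17, 7, 52]]
top 0 4.292727272727273
[[276, 237, 47, 30, 536], [237, 239, 17, 11, 136], [180, 282, 46, 27, 597], [227, 287, 12, 7, 25], [403, 303, 98, 177, 3050], [502, 336, 43, 40, 604], [455, 360, 72, 20, 258], [451, 364, 6, 11, 19], [391, 377, 42, 103, 1133], [446, 378, 84, 38, 614], [505, 378, 35, 77, 299], [491, 413, 30, 67, 334], [343, 422, 13, 8, 25], [379, 422, 12, 10, 27], [334, 425, 8, 7, 20], [433, 425, 7, 9, 19], [279, 427, 56, 24, 446], [453, 426, 6, 11, 16], [546, 430, 94, 50, 3252], [322, 444, 8, 5, 18], [258, 453, 42, 27, 465], [325, 453, 8, 7, 17], [452, 455, 42, 25, 745], [336, 456, 12, 12, 35], [378, 460, 14, 7, 45], [546, 462, 5, 18, 37], [381, 467, 13, 13, 87], [345, 469, 12, 6, 23]]
```

View pics/scene21z.png

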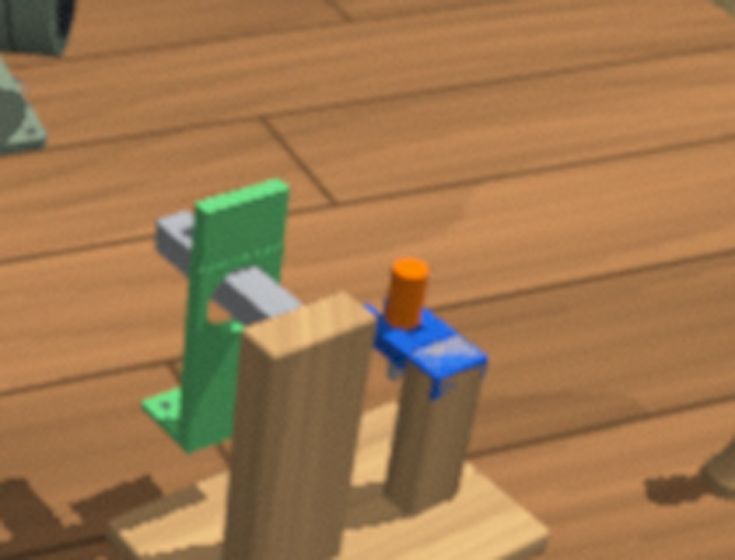

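Nothing around the stand changed between the two pictures, and the bystanders are unmoved. Handing in.

```bash
python3 -c "
from cell import *
print(finish_job())"
```

```text
the job is handed in; nothing more can be done
None
```

I drew the pin out of the peg and parked it upright in the blue notch with its head on the prongs. I then hung the green bracket by its eye on the peg, foot away from the upright, and let go. The job was handed in at about 16.8 s of the 61 s allowed.

**Last checks:**
- **Bracket:** it hangs at about x = −50 mm in the stand's frame, between the empty bore and the upright. Its eye is about 8 mm below the peg's axis, with the camera's −1.6 mm height offset allowed for.
- **Stillness:** two pictures 0.9 s apart, with the arm well clear, showed no change around the stand.
- **Bystanders:** the mug, king, plinth and dispenser showed no movement against the first pictures.
- **Forces:** the wrist force readings after each move stayed at about 6 N or less.

**What disagreed:**
- **Fingertips:** in the pictures they stood about 15–20 mm higher than the reported TCP. I chose grasp heights that were safe either way, so the pin and bracket were held only by about their top 15 mm. Both grasps held.
- **Cameras:** they differ by about 2 mm in position. They also differ by about 2° on the hanging bracket's yaw (15.0° and 13.0°, stand about 13.1°).

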